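Click home the cover of a prosthetic knee

ROBOT

A 7-joint arm with a two-finger parallel gripper is mounted at the origin on the work surface. World frame = base frame: x ahead of the robot, y to its left, z up, the work surface at z = 0. Lengths are in m, angles in degrees, forces in N, time in s.
With the tool pointing down it reaches from about 0.425 to 0.825 m from the base axis. Payload 3.6 kg.
Tool frame: the origin (TCP) lies midway between the tips of the shut fingers; the grasp point (between the pads) lies behind it (env.grip_point_offset is the z of the grasp point in the tool frame, in m); z points along the fingers, y is the line along which they close (so a half turn about z gives the same grasp; the last joint's range is limited). The gripper opens to 93 mm and grips with 3 to 60 N. Pads are 15 mm wide; open, the fingers measure 128 mm over their backs; the gripper's body (75 mm by 188 mm) begins 65 mm behind the grasp point.
Start: joints at [-75.373, 35.231, -0.722, 81.555, 0.464, 63.22, -2.315], TCP at [0.181, 0.624, 0.219] pointing down, gripper open.
Joint ranges: [-178.69, 178.69], [-17.37, 117.87], [-77.05, 75.6], [15.02, 138.74], [-78.02, 258.01], [0.78, 113.62], [-162.83, 162.83]. Speed limits (degrees/s): [159.86, 159.86, 180, 180, 180, 180, 180].

INTERFACE

Orientations are given as [roll, pitch, yaw] about the fixed x, y, z axes, in that order (R = Rz(yaw) Ry(pitch) Rx(roll)).
In Python, from station import sensors, vision, env gives the robot as it stands.
- The arm moves only by the tool jog_arm, never from a script. Its argument "increments" is a list that holds one entry, the list of rows, each a list of 7 numbers: the shift along the tool's x, y, z in mm, then the turn, a rotation vector about the tool's x, y, z in rad, then the closure, from 0 (fully open) to 1 (shut). In form: [[[x, y, z, wx, wy, wz, claw], ...]]. A call has 1 to 10 rows; each row is the pose to reach, as a shift and turn from the pose commanded when the call began, along the tool's axes at that moment; what a row does not reach only later rows make up. A row lasts 1/12 s, in which the tool goes at most 41.7 mm and 7.16 degrees, less where a joint would pass 70% of its speed; a pose out of reach is approached as far as the arm can. A call with a gripper value outside its range is refused whole. The fingers move at their own pace and stop on an object; "grip_force" is the grip in N (left out, the last holds). Time passes only in rows, so rows that repeat a pose let the fingers close. It gives the time, the measured TCP pose, the force, the opening and the grip force at its end, in the units of the state.
- sensors.read_state(): the state, without advancing time (a new reading comes with each control period).
- vision.snapshot(name): name is "scene" or "side" or "wrist"; returns (picture, depth): 420x560x3 uint8, red, green, blue; 420x560 float32, m along the optical axis (not along the pixel's ray), 0 where there is no reading.
- vision.calibration(name): a dict with "camera_matrix" (3x3 intrinsics, pixels), "eye" and "rotation" of the camera in the world. Camera axes: x right, y up, looking along -z (the intrinsics and any distortion apply to the point x, -y, -z); pixel columns grow to the right and rows downward; lengths in m; the calibration is good to about 2 mm. A picture is of the moment at which its call begins: read the wrist's pose just before it. calibration takes no time and is no camera call; for the wrist camera it gives the pose at the moment of the call.
- env.close_job(): hands the job in; it is judged then, once.
The state is a dict: "t": time; "qpos": joint angles; "joint_vel": joint speeds; "tau": joint torques, N m; "tcp_pos": TCP position; "tcp_rot": TCP orientation; "force": force on the tool from outside, world axes, zero at the start; "torque": the same for the moment, N m; "finger_gap": finger opening in m; "finger_force": force on a finger pad.
Only numpy, scipy, OpenCV 4.12 (cv2) and the standard library are available. Lean on these libraries where they do the work, as an engineer would, in place of code of your own. Each camera call takes 0.05 s, during which the arm holds its last target. There are 200 camera calls.

TASK

The leg is on its back in the bench cradle and the white cover of the knee's electronics bay has only been laid in place. Press it down evenly, working round its edges with firm but not heavy pressure, until all four clips have clicked and it sits flush on the rim all round. Don't let it tip out or crack, don't disturb the parts lying beside it, and leave the cover alone once it is home.

Things in the scene. Friction and masses are not known exactly. Their poses are not given: they have to be found in the camera images.
- bay (a point): Centre of the opening in the fixed leg's dark shin housing (86 x 150 mm in plan), level with its rim, 105 mm above the bench. z is up, y runs along the leg towards the foot, x across it, away from the robot. The foot, toes up, stands 310 to 410 mm away along +y, 250 mm tall; nothing else near the bay is taller than the cover.
- cover: Loose white plastic cover, a flat plate 86 (x) x 150 (y) x 5 mm, 85 g; origin at the centre of the plate's underside, axes as the bay's. Its skirts hang into the bay and guide it (2 mm of play). At the start its underside is 5 mm above the rim, its snap tongues resting on four spring clips; home it lies on the rim. It cracks at 40 N; in the middle all four clips resist together, with about that much.
- mark_knee_near (a point): Orange mark, 12 mm across, on the cover's top face (115 mm above the bench at first, 110 mm when home), over the clip at the knee end on the robot's side, 29 mm in x and 50 mm in y from the centre. Pressed here with 7 to 15 N, the clip gives way after 1 to 3 mm, clicks, pulls this corner down and keeps it.
- mark_foot_near (a point): The same at the foot end on the robot's side. Pressing one mark lifts the diagonally opposite corner some 3 mm, and may pop it out again if it was in: so do one edge after the other, and press again any corner that stands up.
- mark_knee_far (a point): The same at the knee end on the side away from the robot.
- mark_foot_far (a point): The same at the foot end on the side away from the robot.
- battery: Bystander: grey and lime tool battery, 78 x 118 x 82 mm tall, standing beyond the leg; origin at the centre of its underside.
- driver: Bystander: orange screwdriver 190 mm long, lying beyond the leg; origin under its middle.
- adapter: Bystander: aluminium tube clamp, 42 mm square foot, 42 mm tall, standing between the robot and the leg; origin at the centre of its underside.
There are look-alikes about, which are no part of the job. Several things have the shape of the cover; the one meant has the colours described above.

How it is judged:
By the outcome, as a careful person would: the job done as asked, in the order asked, and still so for the second after the job is handed in, with the robot touching nothing.
It also fails if it takes over 54 s, if anything falls off the work surface, if the arm or the gripper's body presses on something with over 40 N, if the wrist force passes 120 N, or if a joint passes its speed limit or range.

## Working session

There is one attempt and no reset: what is moved stays moved. The work goes in short steps, Python scripts to look and compute and a tool call to move; the robot and the scene stay as the last step left them, time stands still between calls to the robot, and variables do not carry over. Pictures are saved under pics/ and viewed, at most 10 in all, crops included, and the job is handed in when it is done.

Besides the shell and the picture viewer there is one more tool, called after "Call:" by a JSON object that holds its "op" and its "data". jog_arm: Moves the arm, as the interface text tells. Its arguments: {"type":"object","properties":{"increments":{"type":"array","items":{"type":"array","items":{"type":"array","items":{"type":"number"}}}},"grip_force":{"type":"number"}},"required":["increments"]}

```bash
ls; mkdir -p pics
python3 - <<'E'
from station import sensors, vision, env
import cv2, numpy as np
s=sensors.read_state(); print({k:np.round(v,3) for k,v in s.items()}, env.grip_point_offset)
for n in ["scene","side"]:
    p,d=vision.snapshot(n); cv2.imwrite(f"pics/{n}0.png",p[:,:,::-1]); np.save(f"pics/{n}0.npy",d)
    c=vision.calibration(n); print(n,c)
E
```

```text
pics
{'t': np.float64(0.0), 'qpos': array([-75.373,  35.289,  -0.722,  81.64 ,   0.468,  63.222,  -2.314]), 'joint_vel': array([-0.059, -0.033, -0.017,  0.003,  0.142, -0.054,  0.063]), 'tau': array([ 0.0000e+00, -4.5894e+01,  2.0900e-01, -1.6575e+01, -6.1000e-02,
        2.0000e-02,  0.0000e+00]), 'tcp_pos': array([0.181, 0.624, 0.217]), 'tcp_rot': array([-1.79852e+02,  6.00000e-03,  1.63860e+02]), 'force': array([-0.177, -0.75 , -0.668]), 'torque': array([0.01 , 0.   , 0.064]), 'finger_force': np.float64(0.0), 'finger_gap': np.float64(0.093)} -0.0188
scene {'camera_matrix': array([[522.05948464,   0.        , 287.64893857],
       [  0.        , 522.05948464, 207.09218551],
       [  0.        ,   0.        ,   1.        ]]), 'eye': array([1.26480028, 0.27187339, 1.02305254]), 'rotation': array([ 41.40637539,   0.50230615, 115.6096732 ])}
side {'camera_matrix': array([[408.51866927,   0.        , 285.85833945],
       [  0.        , 408.51866927, 211.70581624],
       [  0.        ,   0.        ,   1.        ]]), 'eye': array([ 0.38230637, -0.74651176,  0.60398697]), 'rotation': array([ 52.51636121,   0.48116359, -11.99620505])}
```

View pics/scene0.png

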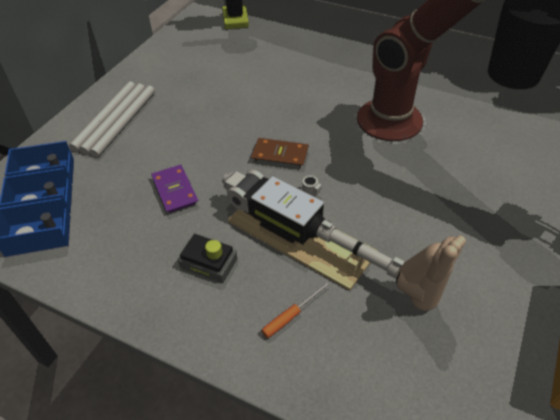

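View pics/side0.png

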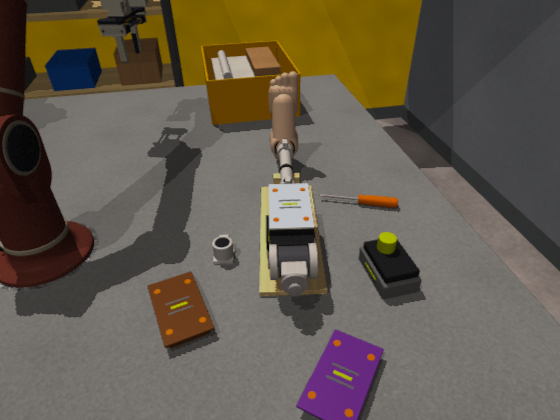

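Both views show three cover-shaped things: white on the leg at scene (287,200) / side (290,207), brown at scene (280,152) / side (180,307), and purple at scene (174,188) / side (342,377). The white one on the leg matches the description. The foot is at scene (430,275), the adapter at (311,183), the battery at (208,257) and the driver at (295,310). Next I'll check a close crop.

```bash
cat > h.py <<'E'
from station import sensors, vision, env
import cv2, numpy as np
from scipy.spatial.transform import Rotation as R
def ray(c,u,v):
    K=c["camera_matrix"]; d=np.array([(u-K[0,2])/K[0,0],-(v-K[1,2])/K[1,1],-1.])
    return np.array(c["eye"]),R.from_euler("xyz",c["rotation"],degrees=True).as_matrix()@d
def atz(c,u,v,z):
    e,d=ray(c,u,v); return e+d*(z-e[2])/d[2]
def tri(a,b):
    (p,d),(q,f)=a,b; s=np.linalg.lstsq(np.c_[d,-f],q-p,rcond=None)[0]
    x,y=p+s[0]*d,q+s[1]*f; return (x+y)/2,np.linalg.norm(x-y)
def oranges(img,box):
    x0,y0,x1,y1=box; h=cv2.cvtColor(img[y0:y1,x0:x1],cv2.COLOR_RGB2HSV)
    m=cv2.inRange(h,(2,110,80),(16,255,255)); n,_,st,ce=cv2.connectedComponentsWithStats(m)
    return [(round(c[0]+x0,1),round(c[1]+y0,1),int(s[4])) for c,s in zip(ce[1:],st[1:]) if s[4]>5]
E
python3 - <<'E'
from h import *
a=cv2.imread("pics/scene0.png");b=cv2.imread("pics/side0.png")
A=cv2.resize(a[165:255,230:340],None,fx=4,fy=4,interpolation=3);B=cv2.resize(b[170:250,250:330],None,fx=4.5,fy=4.5,interpolation=3)[:360]
cv2.imwrite("pics/crop0.png",np.hstack([A[:360,:440],B[:,:360]]))
print(oranges(a[:,:,::-1].copy(),(230,165,340,245)),oranges(b[:,:,::-1].copy(),(255,175,325,235)))
E
```

```text
[(np.float64(297.5), np.float64(216.0), 8)] [(np.float64(302.2), np.float64(189.1), 12), (np.float64(274.7), np.float64(190.0), 13), (np.float64(275.7), np.float64(219.2), 16), (np.float64(305.7), np.float64(218.4), 18)]
```

View pics/crop0.png

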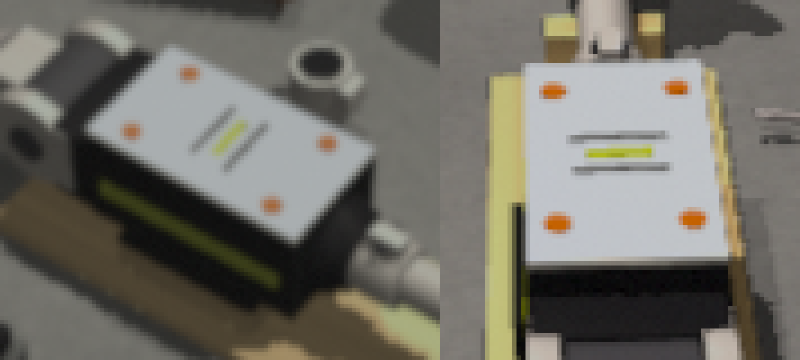

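The crop confirms the white cover with four orange marks. In scene pixels: knee-near (277.2,183.2), knee-far (262.7,197.7), foot-near (311.7,200.7), foot-far (297.7,216.2). Now I'll triangulate them.

Run:
```python
from h import *
cs,cd=vision.calibration("scene"),vision.calibration("side")
S=dict(kn=(276.9,182.9),kf=(262.4,197.4),fn=(311.4,200.4),ff=(297.4,215.9))
D=dict(kn=(275.7,219.2),kf=(305.7,218.4),fn=(274.7,190.0),ff=(302.2,189.1))
P={}
for k in S:
    p,e=tri(ray(cs,*S[k]),ray(cd,*D[k])); P[k]=p; print(k,p.round(4),"gap",round(e,4),atz(cs,*S[k],.115).round(4),atz(cd,*D[k],.115).round(4))
c=sum(P.values())/4; u=(P['fn']+P['ff']-P['kn']-P['kf'])/2; w=(P['kf']+P['ff']-P['kn']-P['fn'])/2
print(c,np.linalg.norm(u),np.linalg.norm(w),np.degrees(np.arctan2(-u[0],u[1])),np.degrees(np.arctan2(w[1],w[0])))
```

```text
kn [ 0.4867 -0.1392  0.1141] gap 0.001 [ 0.4869 -0.1387  0.115 ] [ 0.4869 -0.1408  0.115 ]
kf [ 0.5437 -0.1492  0.1139] gap 0.001 [ 0.544  -0.1485  0.115 ] [ 0.5437 -0.151   0.115 ]
fn [ 0.5034 -0.0406  0.1139] gap 0.0012 [ 0.5036 -0.0401  0.115 ] [ 0.5035 -0.043   0.115 ]
ff [ 0.5609 -0.0503  0.114 ] gap 0.0015 [ 0.5609 -0.0497  0.115 ] [ 0.561  -0.0525  0.115 ]
[ 0.52366234 -0.09483027  0.11398393] 0.10017916630255473 0.05810021926433838 -9.727072367280714 -9.712002402042913
```

Call:
{"op": "jog_arm", "data": {"increments": [[[-257,-242,-33,0,0,-0.112,1],[-257,-242,-33,0,0,-0.112,1],[-257,-242,-33,0,0,-0.112,1],[-257,-242,-33,0,0,-0.112,1],[-257,-242,-33,0,0,-0.112,1],[-257,-242,-33,0,0,-0.112,1],[-257,-242,-33,0,0,-0.112,1],[-257,-242,-33,0,0,-0.112,1],[-257,-242,-33,0,0,-0.112,1],[-257,-242,-33,0,0,-0.112,1]]], "grip_force": 20}}

```text
t: 0.93
tcp_pos: [0.364, 0.3144, 0.252]
tcp_rot: [-179.8, 0.1, 169.6]
force: [-0.0, -0.4, 0.3]
finger_gap: 0.0309
finger_force: 0.0
```

Call:
{"op": "jog_arm", "data": {"increments": [[[-227,-376,0,0,0,0,1],[-227,-376,0,0,0,0,1],[-227,-376,0,0,0,0,1],[-227,-376,0,0,0,0,1],[-227,-376,0,0,0,0,1],[-227,-376,0,0,0,0,1],[-227,-376,0,0,0,0,1],[-227,-376,0,0,0,0,1],[-227,-376,0,0,0,0,1],[-227,-376,0,0,0,0,1]]]}}

```text
t: 1.77
tcp_pos: [0.5128, -0.0681, 0.2514]
tcp_rot: [180.0, -0.0, 170.4]
force: [0.9, 0.4, -0.1]
finger_gap: 0.0003
finger_force: 0.0
```

Call:
{"op": "jog_arm", "data": {"increments": [[[0,0,0,0,0,0,1],[0,0,0,0,0,0,1],[0,0,0,0,0,0,1]]]}}

```text
t: 2.02
tcp_pos: [0.5121, -0.066, 0.251]
tcp_rot: [179.9, -0.1, 170.3]
force: [0.8, 0.5, -0.3]
finger_gap: 0.0004
finger_force: 0.0
```

Run:
```python
from h import *
s=sensors.read_state(); c=vision.calibration("wrist"); p,d=vision.snapshot("wrist")
cv2.imwrite("pics/wrist1.png",p[:,:,::-1]); print({k:np.round(s[k],4) for k in("t","tcp_pos","tcp_rot","qpos","force","finger_gap")}); print(c)
np.savez("pics/w1.npz",K=c["camera_matrix"],eye=c["eye"],rotation=c["rotation"])
print(oranges(p,(0,0,560,420)))
```

```text
{'t': np.float64(2.0167), 'tcp_pos': array([ 0.5121, -0.066 ,  0.251 ]), 'tcp_rot': array([ 1.799350e+02, -9.840000e-02,  1.703486e+02]), 'qpos': array([ -1.5486,  21.5856,   9.213 , 100.8979,  -4.0677,  57.9303,
        89.5447]), 'force': array([ 0.7793,  0.5236, -0.2831]), 'finger_gap': np.float64(0.0004)}
{'camera_matrix': array([[300.12647778,   0.        , 285.25553764],
       [  0.        , 300.12647778, 208.57214981],
       [  0.        ,   0.        ,   1.        ]]), 'eye': array([ 0.44496883, -0.05697095,  0.41816526]), 'rotation': array([-14.06565628,  -0.09108145,  80.35634334])}
[(np.float64(111.8), np.float64(32.5), 7216), (np.float64(210.1), np.float64(188.3), 97), (np.float64(308.2), np.float64(188.6), 98), (np.float64(4.9), np.float64(208.7), 62), (np.float64(213.2), np.float64(242.1), 93), (np.float64(308.5), np.float64(239.3), 26), (np.float64(75.4), np.float64(243.3), 53), (np.float64(61.3), np.float64(276.3), 50)]
```

View pics/wrist1.png

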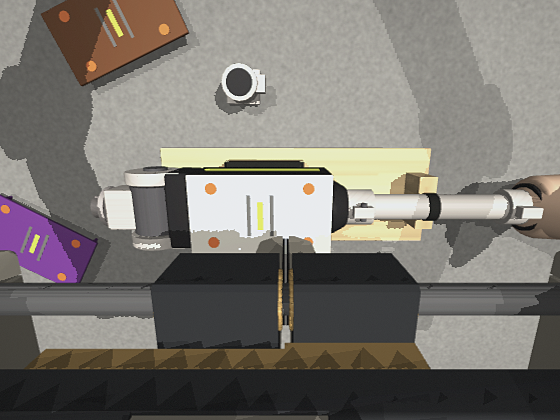

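The wrist view shows the white cover with knee-near at (210,188), foot-near at (308,189) and knee-far at (213,242). Foot-far is partly behind the finger. I'll cross-check these positions.

Run:
```python
from h import *
z=np.load("pics/w1.npz"); c=dict(camera_matrix=z["K"],eye=z["eye"],rotation=z["rotation"])
cs=vision.calibration("scene")
for k,u,s in (("kn",(210.1,188.3),(276.9,182.9)),("fn",(308.2,188.6),(311.4,200.4)),("kf",(213.2,242.1),(262.4,197.4))): print(k,atz(c,*u,.115).round(4),[np.round(x,4) for x in tri(ray(c,*u),ray(cs,*s))])
p=np.array([.4867,-.1396,.115]);t=sensors.read_state();M=R.from_euler("xyz",t["tcp_rot"],degrees=True)
print((M.inv().apply(p-t["tcp_pos"])*1000).round(1))
```

```text
kn [ 0.4859 -0.1415  0.115 ] [array([ 0.4858, -0.1405,  0.1139]), np.float64(0.0025)]
fn [ 0.5031 -0.0425  0.115 ] [array([ 0.5029, -0.0415,  0.1138]), np.float64(0.0021)]
kf [ 0.5435 -0.1515  0.115 ] [array([ 0.5433, -0.1503,  0.1144]), np.float64(0.0027)]
[ 12.4 -77.7 136.1]
```

Call:
{"op": "jog_arm", "data": {"increments": [[[12,-78,60,0,0,0,1],[12,-78,60,0,0,0,1],[12,-78,60,0,0,0,1],[12,-78,90,0,0,0,1],[12,-78,115,0,0,0,1],[12,-78,125,0,0,0,1],[12,-78,125,0,0,0,1],[12,-78,125,0,0,0,1]]]}}

```text
t: 2.73
tcp_pos: [0.4878, -0.1409, 0.127]
tcp_rot: [180.0, -0.0, 170.4]
force: [0.0, -0.2, 0.6]
finger_gap: 0.0007
finger_force: 0.0
```

Call:
{"op": "jog_arm", "data": {"increments": [[[1.5,1,4,0,0,0,1],[1.5,1,8,0,0,0,1],[1.5,1,10,0,0,0,1],[1.5,1,11,0,0,0,1],[1.5,1,12,0,0,0,1],[1.5,1,12,0,0,0,1]]]}}

```text
t: 3.23
tcp_pos: [0.4862, -0.1412, 0.1152]
tcp_rot: [180.0, 0.0, 170.3]
force: [-0.9, 0.3, 2.7]
finger_gap: 0.0005
finger_force: 1.8
```

Call:
{"op": "jog_arm", "data": {"increments": [[[0,1,0.5,0,0,0,1],[0,1,1,0,0,0,1],[0,1,1.5,0,0,0,1],[0,1,1.5,0,0,0,1]]]}}

```text
t: 3.57
tcp_pos: [0.4861, -0.1411, 0.1145]
tcp_rot: [-180.0, 0.0, 170.2]
force: [-1.7, -0.5, 9.3]
finger_gap: 0.0004
finger_force: 4.6
```

Call:
{"op": "jog_arm", "data": {"increments": [[[0,0,0.4,0,0,0,1],[0,0,0.8,0,0,0,1],[0,0,0.8,0,0,0,1]]]}}

```text
t: 3.82
tcp_pos: [0.4859, -0.1411, 0.1138]
tcp_rot: [-180.0, 0.0, 170.2]
force: [-3.1, -0.5, 9.6]
finger_gap: 0.0004
finger_force: 5.2
```

Call:
{"op": "jog_arm", "data": {"increments": [[[0,0,0.4,0,0,0,1],[0,0,0.8,0,0,0,1],[0,0,0.8,0,0,0,1]]]}}

```text
t: 4.07
tcp_pos: [0.4857, -0.141, 0.1121]
tcp_rot: [-179.9, -0.0, 170.2]
force: [-2.3, -0.2, 4.9]
finger_gap: 0.0005
finger_force: 2.8
```

Call:
{"op": "jog_arm", "data": {"increments": [[[0,0,0.5,0,0,0,1],[0,0,1,0,0,0,1],[0,0,1.2,0,0,0,1],[0,0,1.2,0,0,0,1]]]}}

```text
t: 4.4
tcp_pos: [0.4858, -0.141, 0.1119]
tcp_rot: [-180.0, 0.0, 170.2]
force: [-4.7, -0.4, 13.1]
finger_gap: 0.0006
finger_force: 6.5
```

Call:
{"op": "jog_arm", "data": {"increments": [[[0,0,-8,0,0,0,1],[0,0,-15,0,0,0,1],[0,35,-15,0,0,0,1],[0,70,-15,0,0,0,1],[0,101,-15,0,0,0,1],[0,101,-13,0,0,0,1],[0,101,-10,0,0,0,1],[0,101,-10,0,0,0,1]]]}}

```text
t: 5.07
tcp_pos: [0.5029, -0.0409, 0.1199]
tcp_rot: [-180.0, -0.0, 170.3]
force: [-1.1, -0.0, 0.2]
finger_gap: 0.0007
finger_force: 0.0
```

Run:
```python
from h import *
p,_=vision.snapshot("side"); q,_=vision.snapshot("scene")
cv2.imwrite("pics/c2.png",np.hstack([cv2.resize(q[165:255,230:340],None,fx=4,fy=4,interpolation=3)[:360,:440],cv2.resize(p[170:250,250:330],None,fx=4.5,fy=4.5,interpolation=3)[:360]])[:,:,::-1])
s=sensors.read_state();print(s["tcp_pos"],s["force"])
```

```text
[ 0.50291839 -0.04218572  0.12023898] [-0.04867106  0.0811761  -0.23099732]
```

View pics/c2.png

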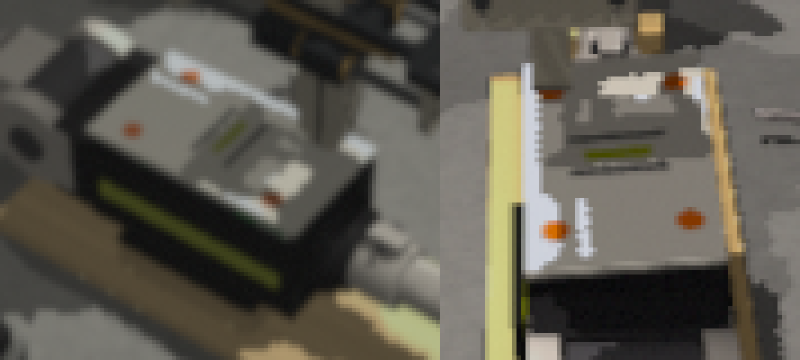

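The knee-near mark in the side crop moved from (558,223) to (555,230), so that corner went down. The finger stands over foot-near, so I'll press it next.

Call:
{"op": "jog_arm", "data": {"increments": [[[0,1,2,0,0,0,1],[0,1,4,0,0,0,1],[0,1,5,0,0,0,1],[0,1,5.5,0,0,0,1],[0,1,5.5,0,0,0,1]]]}}

```text
t: 5.58
tcp_pos: [0.5036, -0.0405, 0.1154]
tcp_rot: [-180.0, 0.0, 170.2]
force: [-1.1, -1.0, 4.7]
finger_gap: 0.0005
finger_force: 2.2
```

Call:
{"op": "jog_arm", "data": {"increments": [[[0,0,0.5,0,0,0,1],[0,0,1,0,0,0,1],[0,0,1,0,0,0,1]]]}}

```text
t: 5.83
tcp_pos: [0.5038, -0.0405, 0.1148]
tcp_rot: [-180.0, 0.1, 170.2]
force: [-2.1, -0.5, 6.1]
finger_gap: 0.0006
finger_force: 3.4
```

Call:
{"op": "jog_arm", "data": {"increments": [[[0,0,0.4,0,0,0,1],[0,0,0.8,0,0,0,1],[0,0,1,0,0,0,1],[0,0,1,0,0,0,1]]]}}

```text
t: 6.17
tcp_pos: [0.5038, -0.0403, 0.1138]
tcp_rot: [-180.0, 0.1, 170.2]
force: [-1.6, -1.1, 7.8]
finger_gap: 0.0008
finger_force: 3.5
```

Call:
{"op": "jog_arm", "data": {"increments": [[[0,0,0.4,0,0,0,1],[0,0,0.8,0,0,0,1],[0,0,0.8,0,0,0,1]]]}}

```text
t: 6.42
tcp_pos: [0.5032, -0.0398, 0.1119]
tcp_rot: [-180.0, -0.0, 170.3]
force: [-0.1, -1.1, -0.4]
finger_gap: 0.0002
finger_force: 0.0
```

Call:
{"op": "jog_arm", "data": {"increments": [[[0,0,0.5,0,0,0,1],[0,0,1,0,0,0,1],[0,0,1.5,0,0,0,1],[0,0,1.5,0,0,0,1]]]}}

```text
t: 6.75
tcp_pos: [0.5033, -0.0397, 0.1115]
tcp_rot: [180.0, 0.0, 170.3]
force: [-2.8, -0.2, 10.0]
finger_gap: 0.0004
finger_force: 4.8
```

Call:
{"op": "jog_arm", "data": {"increments": [[[0,0,-8,0,0,0,1],[0,0,-16,0,0,0,1],[-30,-0.5,-16,0,0,0,1],[-58.5,-1,-16,0,0,0,1],[-58.5,-1,-16,0,0,0,1],[-58.5,-1,-12,0,0,0,1],[-58.5,-1,-9,0,0,0,1],[-58.5,-1,-7,0,0,0,1],[-58.5,-1,-6,0,0,0,1]]]}}

```text
t: 7.5
tcp_pos: [0.5594, -0.0502, 0.1159]
tcp_rot: [-180.0, -0.1, 170.3]
force: [-0.5, -0.6, 1.3]
finger_gap: 0.0006
finger_force: 0.5
```

Call:
{"op": "jog_arm", "data": {"increments": [[[0,0,0.5,0,0,0,1],[0,0,1,0,0,0,1],[0,0,1,0,0,0,1]]]}}

```text
t: 7.75
tcp_pos: [0.5595, -0.0502, 0.1157]
tcp_rot: [180.0, -0.1, 170.3]
force: [-3.5, 0.5, 2.9]
finger_gap: 0.0005
finger_force: 1.8
```

Call:
{"op": "jog_arm", "data": {"increments": [[[-1,0,0.5,0,0,0,1],[-1,0,1,0,0,0,1],[-1,0,1.5,0,0,0,1],[-1,0,1.5,0,0,0,1]]]}}

```text
t: 8.08
tcp_pos: [0.5597, -0.0502, 0.115]
tcp_rot: [180.0, -0.3, 170.3]
force: [-7.3, 1.5, 10.3]
finger_gap: 0.0003
finger_force: 5.3
```

Call:
{"op": "jog_arm", "data": {"increments": [[[0,0,0.4,0,0,0,1],[0,0,0.8,0,0,0,1],[0,0,0.8,0,0,0,1]]]}}

```text
t: 8.33
tcp_pos: [0.5597, -0.0502, 0.1146]
tcp_rot: [180.0, -0.2, 170.3]
force: [-8.3, 1.2, 11.5]
finger_gap: 0.0003
finger_force: 6.4
```

Call:
{"op": "jog_arm", "data": {"increments": [[[0.7,0,0.3,0,0,0,1],[1,0,0.6,0,0,0,1],[1,0,0.8,0,0,0,1],[1,0,0.8,0,0,0,1]]]}}

```text
t: 8.67
tcp_pos: [0.5597, -0.0502, 0.1143]
tcp_rot: [180.0, -0.1, 170.3]
force: [-6.3, 0.2, 14.1]
finger_gap: 0.0004
finger_force: 7.0
```

Call:
{"op": "jog_arm", "data": {"increments": [[[0,0,0.4,0,0,0,1],[0,0,0.6,0,0,0,1],[0,0,0.6,0,0,0,1]]]}}

```text
t: 8.92
tcp_pos: [0.5604, -0.05, 0.1127]
tcp_rot: [180.0, -0.0, 170.3]
force: [-0.7, -0.2, 0.8]
finger_gap: 0.0
finger_force: 0.3
```

Call:
{"op": "jog_arm", "data": {"increments": [[[0,0,0.5,0,0,0,1],[0,0,1,0,0,0,1],[0,0,1.5,0,0,0,1],[0,0,1.5,0,0,0,1]]]}}

```text
t: 9.25
tcp_pos: [0.5618, -0.0506, 0.1114]
tcp_rot: [180.0, 0.1, 170.3]
force: [-1.5, -0.3, 6.8]
finger_gap: 0.0007
finger_force: 3.7
```

Call:
{"op": "jog_arm", "data": {"increments": [[[0,0,-8,0,0,0,1],[0,0,-15,0,0,0,1],[0,-35,-15,0,0,0,1],[0,-70,-15,0,0,0,1],[0,-101,-15,0,0,0,1],[0,-101,-11,0,0,0,1],[0,-101,-8,0,0,0,1],[0,-101,-6,0,0,0,1],[0,-101,-5,0,0,0,1]]]}}

```text
t: 10.0
tcp_pos: [0.5441, -0.1489, 0.1154]
tcp_rot: [180.0, -0.0, 170.4]
force: [-1.8, -1.6, 7.0]
finger_gap: 0.0004
finger_force: 3.2
```

Call:
{"op": "jog_arm", "data": {"increments": [[[0,0,0.5,0,0,0,1],[0,0,1,0,0,0,1],[0,0,1.5,0,0,0,1],[0,0,1.5,0,0,0,1]]]}}

```text
t: 10.33
tcp_pos: [0.5443, -0.1489, 0.1152]
tcp_rot: [180.0, 0.0, 170.4]
force: [-1.8, 0.0, 8.2]
finger_gap: 0.0007
finger_force: 3.8
```

Call:
{"op": "jog_arm", "data": {"increments": [[[0,0,0.4,0,0,0,1],[0,0,0.8,0,0,0,1],[0,0,0.8,0,0,0,1]]]}}

```text
t: 10.58
tcp_pos: [0.5444, -0.149, 0.1149]
tcp_rot: [-180.0, 0.1, 170.4]
force: [-2.9, -0.9, 9.7]
finger_gap: 0.0008
finger_force: 5.1
```

Call:
{"op": "jog_arm", "data": {"increments": [[[0,0,0.4,0,0,0,1],[0,0,0.7,0,0,0,1],[0,0,0.7,0,0,0,1]]]}}

```text
t: 10.83
tcp_pos: [0.5445, -0.149, 0.1146]
tcp_rot: [-180.0, 0.1, 170.4]
force: [-3.4, 0.6, 11.4]
finger_gap: 0.0004
finger_force: 6.0
```

Call:
{"op": "jog_arm", "data": {"increments": [[[0,0,0.4,0,0,0,1],[0,0,0.7,0,0,0,1],[0,0,0.7,0,0,0,1]]]}}

```text
t: 11.08
tcp_pos: [0.5446, -0.1491, 0.1141]
tcp_rot: [-180.0, 0.1, 170.4]
force: [-3.8, 0.5, 13.7]
finger_gap: 0.0007
finger_force: 6.5
```

Call:
{"op": "jog_arm", "data": {"increments": [[[0,0,0.4,0,0,0,1],[0,0,0.6,0,0,0,1],[0,0,0.6,0,0,0,1]]]}}

```text
t: 11.33
tcp_pos: [0.5448, -0.1493, 0.1131]
tcp_rot: [-180.0, 0.1, 170.4]
force: [-3.3, -1.3, 7.0]
finger_gap: 0.0007
finger_force: 3.6
```

Call:
{"op": "jog_arm", "data": {"increments": [[[0,0,0.5,0,0,0,1],[0,0,1,0,0,0,1],[0,0,1.2,0,0,0,1],[0,0,1.2,0,0,0,1]]]}}

```text
t: 11.67
tcp_pos: [0.5449, -0.149, 0.1115]
tcp_rot: [180.0, 0.1, 170.4]
force: [-1.8, -0.1, 10.1]
finger_gap: 0.0005
finger_force: 5.0
```

Call:
{"op": "jog_arm", "data": {"increments": [[[0,0,-10,0,0,0,1],[0,0,-40,0,0,0,1],[20,20,-80,0,0,0,1],[60,50,-110,0,0,0,1],[85,50,-140,0,0,0,1],[85,50,-140,0,0,0,1],[85,50,-140,0,0,0,1],[85,50,-140,0,0,0,1]]]}}

```text
t: 12.33
tcp_pos: [0.4689, -0.0853, 0.2507]
tcp_rot: [180.0, 0.1, 170.4]
force: [-0.1, -0.3, 0.7]
finger_gap: 0.0004
finger_force: 0.0
```

```bash
cat > chk.py <<'E'
import sys
from h import *
n=sys.argv[1]; s=sensors.read_state(); print(s["t"],s["tcp_pos"].round(4),s["force"].round(2))
w,_=vision.snapshot("wrist"); p,_=vision.snapshot("side"); q,_=vision.snapshot("scene")
for k,i in (("w",w),("d",p),("s",q)): cv2.imwrite(f"pics/{k}{n}.png",i[:,:,::-1])
print("side",oranges(p,(255,175,325,235))); print("scene",oranges(q,(230,165,340,245)))
f=lambda i,x,y,W,H,z:cv2.resize(i[y:y+H,x:x+W],(W*z,H*z),interpolation=3)
cv2.imwrite(f"pics/c{n}.png",np.vstack([np.hstack([f(q,240,170,100,75,4),f(p,245,170,100,75,4)]),cv2.resize(w,(800,600))[:300]])[:,:,::-1])
E
python3 chk.py 3
```

```text
12.3333 [ 0.4689 -0.0853  0.2507] [-0.1  -0.35  0.72]
side [(np.float64(275.1), np.float64(189.9), 14), (np.float64(302.4), np.float64(190.6), 16), (np.float64(276.2), np.float64(219.2), 17), (np.float64(306.3), np.float64(219.6), 18)]
scene [(np.float64(262.5), np.float64(199.0), 8), (np.float64(297.5), np.float64(217.4), 11)]
```

View pics/c3.png

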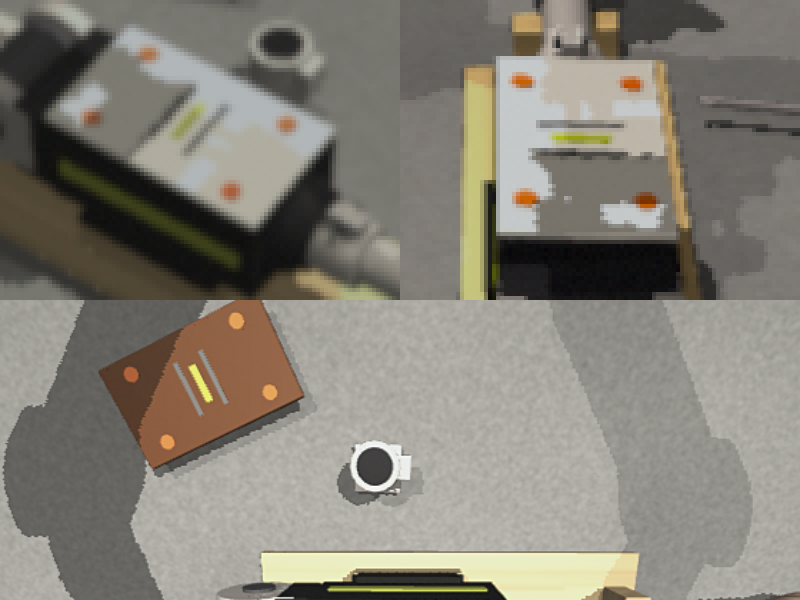

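The far marks moved down in the side view (189.1→190.6 and 218.4→219.6). The near ones are back at their starting rows (190 and 219.2), so the near edge stands up. I'll check it with depth.

```bash
cat > ht.py <<'E'
from h import *
M=dict(kn=(.4867,-.1396),kf=(.5437,-.1496),fn=(.5034,-.041),ff=(.5609,-.0507))
def hts(n,d):
    c=vision.calibration(n); K=c["camera_matrix"]; v,u=np.mgrid[:420,:560]
    P=np.stack([(u-K[0,2])/K[0,0]*d,-(v-K[1,2])/K[1,1]*d,-d],-1)@R.from_euler("xyz",c["rotation"],degrees=True).as_matrix().T+c["eye"]
    for k,m in M.items():
        s=(np.hypot(P[...,0]-m[0],P[...,1]-m[1])<.012)&(P[...,2]>.09)&(P[...,2]<.14)&(d>0)
        print(n,k,round(float(np.median(P[...,2][s])*1000),2),s.sum(),end="; ")
    print()
if __name__=="__main__":
    for n in("scene","side"):
        print("start");hts(n,np.load(f"pics/{n}0.npy")); print("now"); hts(n,vision.snapshot(n)[1])
E
python3 ht.py
```

```text
start
scene kn 114.33 53; scene kf 114.79 62; scene fn 115.07 60; scene ff 114.64 68; 
now
scene kn 114.67 54; scene kf 110.09 63; scene fn 114.52 66; scene ff 109.99 74; 
start
side kn 114.96 77; side kf 114.57 72; side fn 114.72 57; side ff 114.81 59; 
now
side kn 114.75 79; side kf 110.55 79; side fn 114.79 56; side ff 110.65 57;
```

Near corners stand at 114.7 mm and far corners are home at about 110.2 mm, so the single-corner far presses twisted the near edge out. To avoid the twist I'll press both near marks together, with the fingers opened to about 82 mm so the tips stand on both marks.

Call:
{"op": "jog_arm", "data": {"increments": [[[-27,0,30,0,0,0,0.113],[-27,0,60,0,0,0,0.113],[-27,0,90,0,0,0,0.113],[-27,0,105,0,0,0,0.113],[-27,0,115,0,0,0,0.113],[-27,0,120,0,0,0,0.113],[-27,0,120,0,0,0,0.113],[-27,0,120,0,0,0,0.113],[-27,0,120,0,0,0,0.113],[-27,0,120,0,0,0,0.113]]]}}

```text
t: 13.42
tcp_pos: [0.4958, -0.0911, 0.1306]
tcp_rot: [-180.0, 0.1, 170.3]
force: [-0.4, -0.1, 0.2]
finger_gap: 0.0625
finger_force: 0.0
```

Call:
{"op": "jog_arm", "data": {"increments": [[[0,0,0,0,0,0,0.113],[0,0,0,0,0,0,0.113],[0,0,0,0,0,0,0.113]]]}}

```text
t: 13.67
tcp_pos: [0.4953, -0.091, 0.1303]
tcp_rot: [180.0, 0.0, 170.3]
force: [-0.0, 0.6, -0.7]
finger_gap: 0.0809
finger_force: 0.0
```

Call:
{"op": "jog_arm", "data": {"increments": [[[0,0,5,0,0,0,0.113],[0,0,10,0,0,0,0.113],[0,0,13,0,0,0,0.113],[0,0,14,0,0,0,0.113],[0,0,15,0,0,0,0.113],[0,0,15.5,0,0,0,0.113],[0,0,15.5,0,0,0,0.113]]]}}

```text
t: 14.25
tcp_pos: [0.4947, -0.0908, 0.1153]
tcp_rot: [180.0, -0.1, 170.3]
force: [-2.9, 1.5, 10.0]
finger_gap: 0.0826
finger_force: 4.8
```

Call:
{"op": "jog_arm", "data": {"increments": [[[0,0,0.5,0,0,0,0.113],[0,0,1,0,0,0,0.113],[0,0,1,0,0,0,0.113]]]}}

```text
t: 14.5
tcp_pos: [0.4946, -0.0908, 0.1148]
tcp_rot: [180.0, -0.0, 170.3]
force: [-3.1, 0.8, 12.9]
finger_gap: 0.0823
finger_force: 6.5
```

Call:
{"op": "jog_arm", "data": {"increments": [[[0,0,0.5,0,0,0,0.113],[0,0,1,0,0,0,0.113],[0,0,1,0,0,0,0.113]]]}}

```text
t: 14.75
tcp_pos: [0.4945, -0.0908, 0.1139]
tcp_rot: [180.0, -0.1, 170.3]
force: [-4.0, 0.6, 14.7]
finger_gap: 0.0828
finger_force: 7.0
```

Call:
{"op": "jog_arm", "data": {"increments": [[[0,0,0.5,0,0,0,0.113],[0,0,0.8,0,0,0,0.113],[0,0,0.8,0,0,0,0.113]]]}}

```text
t: 15.0
tcp_pos: [0.495, -0.0909, 0.1116]
tcp_rot: [-180.0, 0.0, 170.3]
force: [0.7, -0.2, 0.1]
finger_gap: 0.0828
finger_force: 0.0
```

Call:
{"op": "jog_arm", "data": {"increments": [[[0,0,-8,0,0,0,0.113],[0,0,-30,0,0,0,0.113],[0,0,-65,0,0,0,0.113],[30,0,-100,0,0,0,0.113],[50,0,-135,0,0,0,0.113],[50,0,-135,0,0,0,0.113],[50,0,-135,0,0,0,0.113]]]}}

```text
t: 15.58
tcp_pos: [0.4464, -0.0827, 0.2489]
tcp_rot: [180.0, 0.3, 170.3]
force: [-0.1, 0.0, 0.4]
finger_gap: 0.0824
finger_force: 0.0
```

```bash
python3 ht.py; python3 chk.py 4
```

```text
start
scene kn 114.33 53; scene kf 114.79 62; scene fn 115.07 60; scene ff 114.64 68; 
now
scene kn 109.94 51; scene kf 109.44 55; scene fn 109.95 58; scene ff 109.07 66; 
start
side kn 114.96 77; side kf 114.57 72; side fn 114.72 57; side ff 114.81 59; 
now
side kn 109.61 70; side kf 109.86 74; side fn 109.63 59; side ff 109.43 58; 
15.6833 [ 0.4459 -0.0824  0.2461] [-0.14 -0.6  -0.32]
side [(np.float64(302.1), np.float64(190.9), 14), (np.float64(275.0), np.float64(191.8), 13), (np.float64(275.7), np.float64(221.4), 20), (np.float64(305.7), np.float64(220.4), 20)]
scene [(np.float64(277.0), np.float64(184.5), 6), (np.float64(262.7), np.float64(199.0), 7), (np.float64(311.5), np.float64(202.0), 8), (np.float64(297.5), np.float64(217.2), 10)]
```

View pics/c4.png

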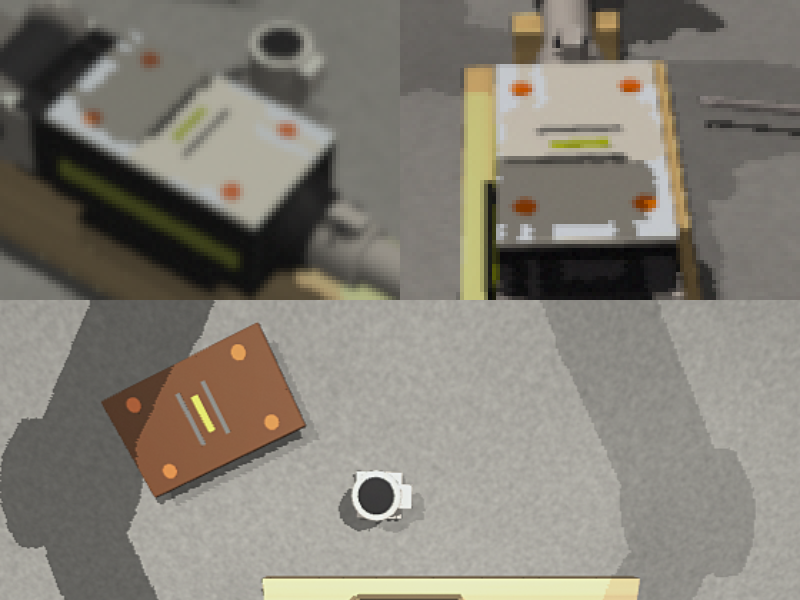

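All four corners read about 109.6 mm in both cameras, against 110 mm for home. The four marks have dropped evenly, the bystanders haven't moved and the gripper is clear. Handing in.

```bash
python3 -c "
from station import env
print(env.close_job())"
```

```text
the job is handed in; nothing more can be done
None
```

The white cover is home and flush: all four corners measure about 110 mm above the bench in both cameras. The near edge popped out once and had to be pressed again. The bystanders are undisturbed, the gripper is clear, and the job was handed in at about 16 s.

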